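# Sort the samples and reagents into their racks

## Robot

A 7-joint arm with a two-finger parallel gripper is mounted at the origin on a cart in front of the work surface, level with it; the furniture and walls round the work are solid. World frame = base frame: x ahead of the robot, y to its left, z up, the work surface at z = 0. Lengths are in m, angles in degrees, forces in N, time in s.
With the tool pointing down it reaches from about 0.425 to 1.025 m from the base axis. Payload 9.4 kg.
Tool frame: the origin (TCP) lies midway between the tips of the shut fingers; the grasp point (between the pads) lies 19 mm behind it (bot.tcp_to_grasp is the distance from the TCP to the grasp point, in m); z points along the fingers, y is the line along which they close (so a half turn about z gives the same grasp; the last joint's range is limited). The gripper opens to 93 mm and grips with 3 to 60 N. Pads are 15 mm wide; open, the fingers measure 128 mm over their backs; the gripper's body (75 mm by 188 mm) begins 65 mm behind the grasp point.
Start: joints at [-73.264, 34.337, -0.143, 91.639, 0.103, 54.024, -4.572], TCP at [0.261, 0.676, 0.219] pointing down, gripper open.
Joint ranges: [-147.43, 147.43], [-19.82, 112.94], [-74.19, 73.91], [6.32, 146.72], [-59.91, 239.91], [6.04, 106.73], [-150.56, 150.56]. Speed limits (degrees/s): [127.2, 127.2, 172.46, 172.46, 180, 180, 180].

## Interface

Orientations are given as [roll, pitch, yaw] about the fixed x, y, z axes, in that order (R = Rz(yaw) Ry(pitch) Rx(roll)).
In Python, from rig import state, viewer, workorder, bot gives the robot as it stands.
- The arm moves only by the shell command python3 -m creep 'ROWS'. ROWS is JSON, a list of rows, each an object of numbers: "dx", "dy", "dz": the shift along the tool's x, y, z normalised to -1 to 1, where 1 is 0.05 m; "rx", "ry", "rz": the turn, a rotation vector about the tool's x, y, z normalised to -1 to 1, where 1 is pi rad; "claw": the opening, from -1 (shut) to 1 (fully open). In form: [{"dx": .., "dy": .., "dz": .., "rx": .., "ry": .., "rz": .., "claw": ..}, ...]. A call has 1 to 12 rows; each row shifts and turns the commanded pose from where the row before left it, along the tool's axes as they then stand; what a row does not reach is not made up. A row lasts 1/8 s, in which the tool goes at most 62.5 mm and 10.7 degrees, less where a joint would pass 70% of its speed; a pose out of reach is approached as far as the arm can. A call with a number of a shift or a turn outside -1 to 1 is refused whole. A call with a gripper value outside its range is refused whole. The fingers move at their own pace and stop on an object; the grip force is fixed at half the most. Time passes only in rows, so rows that do not move let the fingers close. It gives the time, the measured TCP pose, the force, the opening and the grip force at its end, in the units of the state.
- state(): the state, without advancing time (a new reading comes with each control period).
- viewer.get_image(name): name is "side" or "top" or "wrist"; returns (picture, depth): 480x640x3 uint8, red, green, blue; 480x640 float32, m along the optical axis (not along the pixel's ray), 0 where there is no reading.
- viewer.camera_params(name): a dict with "mtx" (3x3 intrinsics, pixels), "camera_from_world" (4x4, takes a point from world to camera coordinates). Camera axes: x right, y down, z forward; pixel columns grow to the right and rows downward; lengths in m; the calibration is good to about 2 mm. A picture is of the moment at which its call begins: read the wrist's pose just before it. camera_params takes no time and is no camera call; for the wrist camera it gives the pose at the moment of the call.
- workorder.job_done(): hands the job in; it is judged then, once.
The state is a dict: "time_s": time; "joint_pos": joint angles; "qd": joint speeds; "joint_efforts": joint torques, N m; "tcp_pos": TCP position; "tcp_rot": TCP orientation; "contact_force": force on the tool from outside, world axes, zero at the start; "wrist_torque": the same for the moment, N m; "opening": finger opening in m; "grasp_force": force on a finger pad.
Only numpy, scipy, OpenCV 4.12 (cv2) and the standard library are available. Lean on these libraries where they do the work, as an engineer would, in place of code of your own. Each camera call takes 0.05 s, during which the arm holds its last target. There are 200 camera calls.

## Task

Sort the things left on the bench after the sampling run: the two white-capped amber vials go into the white rack, the red-capped vial, which must be kept apart, into the red rack, and the two blue-capped reagent bottles into the blue carrier, each standing upright on the floor of a well or bay of its own. Do not let any of them fall over, and leave the beaker and the conical flask where they stand.

Things in the scene. Friction and masses are not known exactly. Their poses are not given: they have to be found in the camera images.
- amber_vial_1: Sample vial of amber glass with a WHITE cap, one of two alike: 27 mm diameter, 51 mm tall, cap 26 mm diameter from z = 39 to 51 mm. Loose, about 0.02 kg, stands upright. Origin: centre of its underside, z up; it is round, so its yaw is of no account.
- amber_vial_2: Sample vial of amber glass with a WHITE cap, the other of the two: 27 mm diameter, 51 mm tall, cap 26 mm diameter from z = 39 to 51 mm. Loose, about 0.02 kg, stands upright. Origin: centre of its underside, z up; it is round, so its yaw is of no account.
- red_cap_vial: Sample vial of amber glass with a RED cap: 27 mm diameter, 51 mm tall, cap 26 mm diameter from z = 39 to 51 mm. Loose, about 0.02 kg, stands upright. Origin: centre of its underside, z up; it is round, so its yaw is of no account.
- glass_bottle: Reagent bottle of clear glass with a blue screw cap: body 54 mm in diameter, 116 mm tall; cap 42 mm in diameter, from z = 90 to 116 mm, a good place to grip. Loose, about 0.14 kg, stands upright. Origin: centre of its underside, z up; round, yaw of no account.
- plastic_bottle: Reagent bottle of white plastic with a blue screw cap: body 59 mm in diameter, 107 mm tall; cap 47 mm in diameter, from z = 86 to 107 mm, a good place to grip. Loose, about 0.15 kg, stands upright. Origin: centre of its underside, z up; round, yaw of no account.
- white_rack: WHITE plastic vial rack, 114 mm along its own x, 62 mm along y, 24 mm high, fixed. Origin: centre of its underside, z up. Two round wells, 43 mm in diameter, empty at first, are centred at x = -26 and +26 mm, y = 0; a vial in a well stands on the rack's floor at z = 6 mm, within the hole of the deck whose top is at z = 24 mm.
- red_rack: RED plastic vial rack of the same shape: 114 mm along its own x, 62 mm along y, 24 mm high, fixed. Origin: centre of its underside, z up. Two round wells, 43 mm in diameter, empty at first, are centred at x = -26 and +26 mm, y = 0; a vial in a well stands on the rack's floor at z = 6 mm, within the hole of the deck whose top is at z = 24 mm.
- blue_carrier: BLUE open bottle carrier with two square bays, 164 mm along its own x, 84 mm along y, fixed. Origin: centre of its underside, z up. The bays, 76 x 76 mm inside, are centred at x = -40 and +40 mm, y = 0; inner floor at z = 4 mm, walls and divider 4 mm thick, their top at z = 30 mm.
- beaker: Empty glass beaker, 60 x 55 mm over the rim and 70 mm tall, loose, standing behind the work, to the left of the hotplate; not part of the job, to be left where it is. Origin: centre of its underside, z up.
- conical_flask: Conical glass flask, 72 mm in diameter at the foot and 115 mm tall, loose, standing farther back between the hotplate and the centrifuge; not part of the job, to be left where it is. Origin: centre of its underside, z up.
Not all that is in view belongs to the job. What is shaped like the amber_vial_1 but purple is not meant.

How it is judged (in metres and radians):
At the end, for the whole second after the job is handed in: Each vial is on the floor (underside within 10 mm of the base) of a well of its rack, 12 mm from centre at most, each bottle likewise in a bay of the carrier (14 mm); all upright to 0.12 rad, released, at rest (20 mm/s, 0.3 rad/s). Beaker and flask moved under 30 mm, upright to 0.2 rad ((x of amber_vial_1 in the frame of white_rack between 0.014 and 0.038 m or x of amber_vial_1 in the frame of white_rack between -0.038 and -0.014 m) and y of amber_vial_1 in the frame of white_rack between -0.012 and 0.012 m and z of each of amber_vial_1, amber_vial_2 in the frame of white_rack below 0.01 m and angle between each of amber_vial_1, amber_vial_2, red_cap_vial, glass_bottle, plastic_bottle's own z axis and vertical below 0.12 rad and linear speed of each of amber_vial_1, amber_vial_2, red_cap_vial, glass_bottle, plastic_bottle below 0.02 m/s and angular speed of each of amber_vial_1, amber_vial_2, red_cap_vial, glass_bottle, plastic_bottle below 0.3 rad/s and (x of amber_vial_2 in the frame of white_rack between 0.014 and 0.038 m or x of amber_vial_2 in the frame of white_rack between -0.038 and -0.014 m) and y of amber_vial_2 in the frame of white_rack between -0.012 and 0.012 m and (x of red_cap_vial in the frame of red_rack between 0.014 and 0.038 m or x of red_cap_vial in the frame of red_rack between -0.038 and -0.014 m) and y of red_cap_vial in the frame of red_rack between -0.012 and 0.012 m and z of red_cap_vial in the frame of red_rack below 0.01 m and (x of glass_bottle in the frame of blue_carrier between 0.026 and 0.054 m or x of glass_bottle in the frame of blue_carrier between -0.054 and -0.026 m) and y of glass_bottle in the frame of blue_carrier between -0.014 and 0.014 m and z of each of glass_bottle, plastic_bottle in the frame of blue_carrier below 0.01 m and (x of plastic_bottle in the frame of blue_carrier between 0.026 and 0.054 m or x of plastic_bottle in the frame of blue_carrier between -0.054 and -0.026 m) and y of plastic_bottle in the frame of blue_carrier between -0.014 and 0.014 m and distance of each of beaker, conical_flask from where it was at the start of the episode below 0.03 m and angle between each of beaker, conical_flask's own z axis and vertical below 0.2 rad); the robot touches nothing.
It fails at once if one of the vials or bottles falls over (angle between any of amber_vial_1, amber_vial_2, red_cap_vial, glass_bottle, plastic_bottle's own z axis and vertical above 0.8 rad).
It fails at once if the beaker or the flask is moved by more than 30 mm (distance of any of beaker, conical_flask from where it was at the start of the episode above 0.03 m).
It also fails if it takes over 141 s, if anything falls off the work surface, if the arm or the gripper's body presses on something with over 40 N, if the wrist force passes 120 N, or if a joint passes its speed limit or range.

## Working session

There is one attempt and no reset: what is moved stays moved. The work goes in short steps, Python scripts to look and compute and a shell command to move; the robot and the scene stay as the last step left them, time stands still between calls to the robot, and variables do not carry over. Pictures are saved under pics/ and viewed, at most 14 in all, crops included, and the job is handed in when it is done.

```bash
ls; mkdir -p pics
python3 - <<'E'
from rig import state, viewer, bot
import cv2, numpy as np
s=state();print(s['time_s'],s['tcp_pos'],s['tcp_rot'],s['opening'],bot.tcp_to_grasp)
for n in('top','side'):
    im,d=viewer.get_image(n);cv2.imwrite(f'pics/{n}0.png',im[...,::-1]);np.savez(f'{n}0.npz',im=im,d=d)
    p=viewer.camera_params(n);print(n,np.round(p['mtx'],1).tolist(),np.round(p['camera_from_world'],3).tolist())
E
```

```text
pics
0.0 [0.2612098  0.67579536 0.21776739] [-1.79911511e+02  8.31917326e-03  1.58873261e+02] 0.09297877288660554 0.0188
top [[512.8, 0.0, 318.1], [0.0, 512.8, 236.1], [0.0, 0.0, 1.0]] [[-0.022, -0.998, 0.053, -0.031], [-0.984, 0.012, -0.175, 0.544], [0.174, -0.056, -0.983, 1.379], [0.0, 0.0, 0.0, 1.0]]
side [[489.0, 0.0, 323.9], [0.0, 489.0, 240.1], [0.0, 0.0, 1.0]] [[0.998, -0.064, 0.01, -0.56], [-0.029, -0.569, -0.822, 0.017], [0.058, 0.82, -0.569, 1.194], [0.0, 0.0, 0.0, 1.0]]
```

View pics/top0.png

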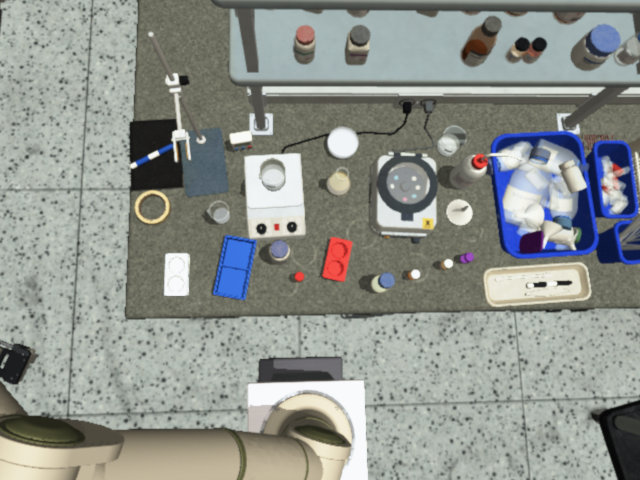

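View pics/side0.png

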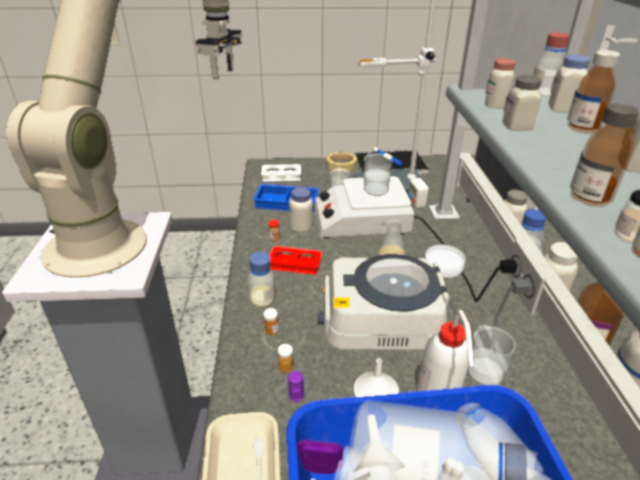

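The top view shows:
- **Racks and carrier:** white rack (177,274), blue carrier (234,267), red rack (338,259).
- **Bottles:** plastic bottle (279,251) and glass bottle (383,282).
- **Vials:** red-cap vial (299,277) and white-cap vials (413,274) and (447,264).
- **Not to be touched:** the purple decoy (467,258), beaker (218,212) and flask (339,180).

The two vials with white caps over amber glass fit the description. The purple one does not. I'll measure them and confirm in an enlarged crop.

```bash
cat > h.py <<'E'
import numpy as np, cv2
from rig import state, viewer, bot
def pix2world(n,uv,z):
    p=viewer.camera_params(n);K=p['mtx'];T=p['camera_from_world'];R=T[:3,:3];c=-R.T@T[:3,3]
    r=np.c_[np.reshape(uv,(-1,2)),np.ones(np.size(uv)//2)]@np.linalg.inv(K).T@R
    return c+r*((z-c[2])/r[:,2])[:,None]
def cloud(n,d):
    p=viewer.camera_params(n);K=p['mtx'];T=p['camera_from_world'];v,u=np.indices(d.shape)
    P=np.stack([(u-K[0,2])*d/K[0,0],(v-K[1,2])*d/K[1,1],d],-1)
    return (P-T[:3,3])@T[:3,:3]
E
python3 - <<'E'
from h import *
D=np.load('top0.npz');im,d=D['im'],D['d'];P=cloud('top',d);hsv=cv2.cvtColor(im,cv2.COLOR_RGB2HSV);H,S,V=cv2.split(hsv)
v,u=np.indices(d.shape)
for n,c,h,r,m in [('plastic',(279,251),.107,16,(H>95)&(H<140)&(S>50)),('red',(299,277),.051,9,((H<8)|(H>172))&(S>120)),('glass',(383,282),.116,16,(H>95)&(H<140)&(S>50)),('w1',(413,274),.051,11,(S<60)&(V>150)),('w2',(447,264),.051,11,(S<60)&(V>150)),('purple',(467,258),.051,11,(H>125)&(S>80))]:
    w=(np.hypot(u-c[0],v-c[1])<r)
    t=w&(abs(P[...,2]-h)<.008)&(d>0); q=P[t]
    m=m&w; (cx,cy),rr=cv2.minEnclosingCircle(np.argwhere(m)[:,::-1].astype(np.float32)) if m.any() else ((0,0),0)
    print(n,t.sum(),np.round(q.mean(0),4) if len(q) else None,np.round(np.ptp(q[:,:2],axis=0),3) if len(q) else '', 'mask',m.sum(),np.round((cx,cy,rr),1),np.round(pix2world('top',(cx,cy),h)[0],4), 'zmax',P[w][:,2].max().round(3))
for n,c,r,h,m in [('white',(177,274),32,.024,(S<60)&(V>165)),('red',(338,259),32,.024,((H<8)|(H>172))&(S>120)),('blue',(234,267),45,.030,(H>100)&(H<125)&(S>120))]:
    w=(abs(u-c[0])<r)&(abs(v-c[1])<r)&m&(abs(P[...,2]-h)<.008)
    k,l,s,_=cv2.connectedComponentsWithStats(w.astype(np.uint8)) and (0,0,0,0)
    q=P[w];rc=cv2.minAreaRect((q[:,:2]*1000).astype(np.float32));print(n,w.sum(),np.round(rc[0],1),np.round(rc[1],1),round(rc[2],1),'medz',np.median(q[:,2]).round(4))
    box=(abs(u-c[0])<r)&(abs(v-c[1])<r)&m
    cs,_=cv2.findContours(box.astype(np.uint8),cv2.RETR_EXTERNAL,cv2.CHAIN_APPROX_NONE);cc=max(cs,key=cv2.contourArea)
    q=pix2world('top',cc[:,0].astype(float),h)[:,:2]*1000;rc=cv2.minAreaRect(q.astype(np.float32));print('   ray',np.round(rc[0],1),np.round(rc[1],1),round(rc[2],1))
for n,c in [('beaker',(218,212)),('flask',(339,180))]: print(n,pix2world('top',c,.06)[0])
cv2.imwrite('pics/crop0.png',cv2.resize(im[215:310,150:490,::-1],None,fx=2.35,fy=2.35,interpolation=cv2.INTER_CUBIC))
E
```

```text
plastic 251 [0.5    0.0668 0.1052] [0.046 0.045] mask 193 [278.7 248.6   8.3] [0.501  0.0681 0.107 ] zmax 1.453
red 68 [0.432  0.0135 0.0494] [0.025 0.025] mask 78 [298.7 276.3   4.9] [0.432  0.0154 0.051 ] zmax 1.453
glass 191 [ 0.4116 -0.2157  0.1149] [0.04 0.04] mask 197 [386.3 279.9   7.9] [ 0.4124 -0.2137  0.116 ] zmax 1.453
w1 68 [ 0.433  -0.3073  0.0505] [0.023 0.024] mask 81 [415.3 273.7   5. ] [ 0.4341 -0.3077  0.051 ] zmax 0.058
w2 63 [ 0.4608 -0.4022  0.0502] [0.023 0.024] mask 70 [447.7 263.    4.7] [ 0.4623 -0.4011  0.051 ] zmax 1.453
purple 67 [ 0.4784 -0.4635  0.0497] [0.024 0.025] mask 113 [466.3 258.1   7. ] [ 0.4754 -0.455   0.051 ] zmax 1.453
white 591 [446.2 352.8] [ 63.6 114.9] 89.9 medz 0.0232
   ray [447.2 351.9] [ 68.2 116.2] 89.2
red 552 [481.4 -95.1] [ 62.1 118.2] 76.6 medz 0.0236
   ray [482.7 -93.4] [ 65.7 120.5] 76.4
blue 461 [463.4 191. ] [ 89.  168.9] 78.9 medz 0.0287
   ray [463.9 192.2] [ 90.7 169.5] 78.8
beaker [0.61257788 0.23511964 0.06      ]
flask [ 0.70175466 -0.10238286  0.06      ]
```

View pics/crop0.png

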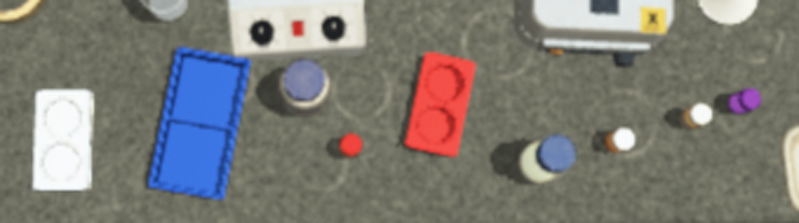

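The crop confirms the masks: each cap is found with the right colour and height, and the purple vial at (467,258) is excluded. I'll turn the tool to yaw 180, so that tool x = -world x, y = +y and z = down, then move over the plastic bottle.

```bash
python3 -m creep '[{"rz":-0.0587,"claw":1},{"rz":-0.0587,"claw":1},{"dx":-0.3,"dy":-0.76,"claw":1},{"dx":-0.3,"dy":-0.76,"claw":1},{"dx":-0.3,"dy":-0.76,"claw":1},{"dx":-0.3,"dy":-0.76,"claw":1},{"dx":-0.3,"dy":-0.76,"claw":1},{"dx":-0.3,"dy":-0.76,"claw":1},{"dx":-0.3,"dy":-0.76,"claw":1},{"dx":-0.3,"dy":-0.76,"claw":1},{"claw":1},{"claw":1}]'; python3 -c "
from h import *
D=np.load('top0.npz');P=cloud('top',D['d'])
print('hotplate z',np.nanmax(P[160:235,250:300,2]),np.median(P[200:210,255:295,2]),'front',P[234,280],'stand tip',P[35:45,145:160].reshape(-1,3)[np.argmax(P[35:45,145:160,2])], 'centrif front',P[238,415])"
```

```text
hotplate z 1.4527869027936349 0.0909733991072782 front [0.5532691  0.06565774 0.03558415] stand tip [0.83181633 0.29268153 0.56778218] centrif front [ 0.53526818 -0.31390142  0.04562146]$[0]: bad value
```

```bash
python3 -m creep '[{"dx":0,"dy":0,"dz":0,"rx":0,"ry":0,"rz":-0.0587,"claw":1}]'
```

```text
time_s: 0.22
tcp_pos: [0.261, 0.676, 0.218]
tcp_rot: [-179.9, 0.0, 169.7]
contact_force: [-0.5, -0.3, -0.4]
opening: 0.093
grasp_force: 0.0
```

```bash
python3 -m creep '[{"dx":0,"dy":0,"dz":0,"rx":0,"ry":0,"rz":-0.0575,"claw":1},{"dx":-0.3,"dy":-0.76,"dz":0,"rx":0,"ry":0,"rz":0,"claw":1},{"dx":-0.3,"dy":-0.76,"dz":0,"rx":0,"ry":0,"rz":0,"claw":1},{"dx":-0.3,"dy":-0.76,"dz":0,"rx":0,"ry":0,"rz":0,"claw":1},{"dx":-0.3,"dy":-0.76,"dz":0,"rx":0,"ry":0,"rz":0,"claw":1},{"dx":-0.3,"dy":-0.76,"dz":0,"rx":0,"ry":0,"rz":0,"claw":1},{"dx":-0.3,"dy":-0.76,"dz":0,"rx":0,"ry":0,"rz":0,"claw":1},{"dx":-0.3,"dy":-0.76,"dz":0,"rx":0,"ry":0,"rz":0,"claw":1},{"dx":-0.3,"dy":-0.76,"dz":0,"rx":0,"ry":0,"rz":0,"claw":1},{"dx":0,"dy":0,"dz":0,"rx":0,"ry":0,"rz":0,"claw":1}]'
```

```text
time_s: 1.48
tcp_pos: [0.3815, 0.3685, 0.2186]
tcp_rot: [-179.9, 0.0, 179.5]
contact_force: [-0.1, 0.7, 0.4]
opening: 0.0931
grasp_force: 0.0
```

```bash
python3 -m creep '[{"dx":-0.3,"dy":-0.755,"dz":0,"rx":0,"ry":0,"rz":-0.003,"claw":1},{"dx":-0.3,"dy":-0.755,"dz":0,"rx":0,"ry":0,"rz":0,"claw":1},{"dx":-0.3,"dy":-0.755,"dz":0,"rx":0,"ry":0,"rz":0,"claw":1},{"dx":-0.3,"dy":-0.755,"dz":0,"rx":0,"ry":0,"rz":0,"claw":1},{"dx":-0.3,"dy":-0.755,"dz":0,"rx":0,"ry":0,"rz":0,"claw":1},{"dx":-0.3,"dy":-0.755,"dz":0,"rx":0,"ry":0,"rz":0,"claw":1},{"dx":-0.3,"dy":-0.755,"dz":0,"rx":0,"ry":0,"rz":0,"claw":1},{"dx":-0.3,"dy":-0.755,"dz":0,"rx":0,"ry":0,"rz":0,"claw":1},{"dx":0,"dy":0,"dz":0,"rx":0,"ry":0,"rz":0,"claw":1},{"dx":0,"dy":0,"dz":0,"rx":0,"ry":0,"rz":0,"claw":1}]'
python3 - <<'E'
from h import *
s=state();print(s['tcp_pos'],s['tcp_rot'])
im,d=viewer.get_image('wrist');cv2.imwrite('pics/w1.png',im[...,::-1])
P=cloud('wrist',d);m=(abs(P[...,2]-.105)<.008)&(d>0)&(np.hypot(P[...,0]-.5,P[...,1]-.067)<.05);q=P[m]
print(m.sum(),(q.max(0)+q.min(0))/2,q.mean(0),np.ptp(q,axis=0))
E
```

```text
time_s: 2.72
tcp_pos: [0.5014, 0.0716, 0.2185]
tcp_rot: [180.0, -0.0, -179.6]
contact_force: [0.1, 1.5, -0.2]
opening: 0.093
grasp_force: 0.0
[0.50144426 0.07156801 0.21848219] [ 1.79968543e+02 -1.90943747e-02 -1.79625960e+02]
2582 [0.5028347  0.06785263 0.10298168] [0.50140768 0.06819398 0.10602567] [0.04656802 0.04672267 0.01186137]
```

View pics/w1.png

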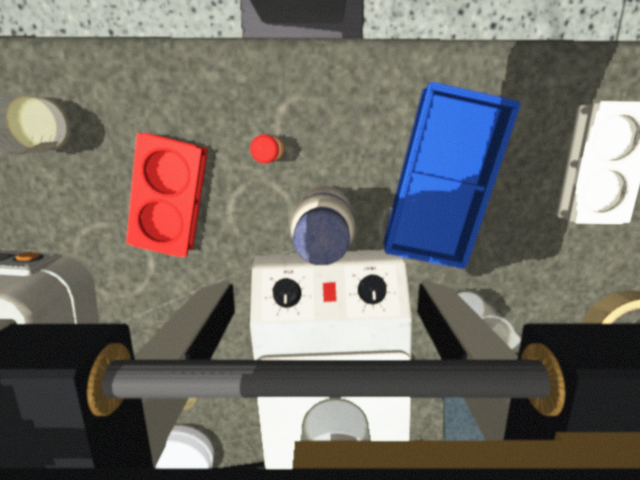

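The wrist view shows the plastic bottle's cap at (322,235). Its depth gives (0.501, 0.068), which agrees with the top camera. The carrier bays and racks are in view and clear. Next I'll go down and grip the cap.

```bash
python3 -m creep '[{"dx":0,"dy":-0.075,"dz":0.56,"rx":0,"ry":0,"rz":0,"claw":1},{"dx":0,"dy":0,"dz":0.56,"rx":0,"ry":0,"rz":0,"claw":1},{"dx":0,"dy":0,"dz":0.56,"rx":0,"ry":0,"rz":0,"claw":1},{"dx":0,"dy":0,"dz":0.56,"rx":0,"ry":0,"rz":0,"claw":1},{"dx":0,"dy":0,"dz":0.56,"rx":0,"ry":0,"rz":0,"claw":1},{"dx":0,"dy":0,"dz":0,"rx":0,"ry":0,"rz":0,"claw":1},{"dx":0,"dy":0,"dz":0,"rx":0,"ry":0,"rz":0,"claw":-1},{"dx":0,"dy":0,"dz":0,"rx":0,"ry":0,"rz":0,"claw":-1},{"dx":0,"dy":0,"dz":0,"rx":0,"ry":0,"rz":0,"claw":-1},{"dx":0,"dy":0,"dz":0,"rx":0,"ry":0,"rz":0,"claw":-1},{"dx":0,"dy":0,"dz":0,"rx":0,"ry":0,"rz":0,"claw":-1},{"dx":0,"dy":0,"dz":0,"rx":0,"ry":0,"rz":0,"claw":-1}]'
python3 - <<'E'
from h import *
im=cv2.imread('pics/w1.png')[...,::-1]
D=np.load('top0.npz')
E
```

```text
time_s: 4.28
tcp_pos: [0.5019, 0.067, 0.079]
tcp_rot: [180.0, 0.0, -179.7]
contact_force: [-0.3, 2.0, 6.6]
opening: 0.0503
grasp_force: 27.4
```

```bash
python3 -m creep '[{"dx":0,"dy":0,"dz":-0.15,"rx":0,"ry":0,"rz":0,"claw":-1},{"dx":0,"dy":0,"dz":-0.4,"rx":0,"ry":0,"rz":0,"claw":-1},{"dx":0,"dy":0,"dz":-0.4,"rx":0,"ry":0,"rz":0,"claw":-1},{"dx":0,"dy":0,"dz":-0.35,"rx":0,"ry":0,"rz":0,"claw":-1},{"dx":0,"dy":0.2,"dz":0,"rx":0,"ry":0,"rz":0,"claw":-1},{"dx":0,"dy":0.5,"dz":0,"rx":0,"ry":0,"rz":0,"claw":-1},{"dx":0,"dy":0.5,"dz":0,"rx":0,"ry":0,"rz":0,"claw":-1},{"dx":0,"dy":0.5,"dz":0,"rx":0,"ry":0,"rz":0,"claw":-1},{"dx":0,"dy":0.44,"dz":0,"rx":0,"ry":0,"rz":0,"claw":-1},{"dx":0,"dy":0.2,"dz":0,"rx":0,"ry":0,"rz":0,"claw":-1},{"dx":0,"dy":0,"dz":0,"rx":0,"ry":0,"rz":0,"claw":-1}]'
python3 - <<'E'
from h import *
print(state()['tcp_pos'])
im,d=viewer.get_image('wrist');cv2.imwrite('pics/w2.png',im[...,::-1]);np.savez('w2.npz',im=im,d=d)
P=cloud('wrist',d);H,S,V=cv2.split(cv2.cvtColor(im,cv2.COLOR_RGB2HSV))
for n,h,c,r,m in [('red',.024,(.482,-.095),.08,((H<8)|(H>172))&(S>120)),('blue',.03,(.4635,.1915),.11,(H>100)&(H<125)&(S>120)),('white',.024,(.446,.352),.08,(S<60)&(V>130))]:
    w=m&(d>0)&(abs(P[...,2]-h)<.007)&(np.hypot(P[...,0]-c[0],P[...,1]-c[1])<r);q=P[w]
    if len(q)>50: rc=cv2.minAreaRect((q[:,:2]*1000).astype(np.float32));print(n,len(q),np.round(rc,1) if 0 else rc)
E
```

```text
time_s: 5.65
tcp_pos: [0.5005, 0.184, 0.1431]
tcp_rot: [-180.0, -0.0, -179.6]
contact_force: [0.2, -0.4, -0.5]
opening: 0.0502
grasp_force: 27.4
[0.50054725 0.18402556 0.14308358]
red 3207 ((488.4717712402344, -74.77163696289062), (23.724605560302734, 118.14307403564453), 76.21380615234375)
blue 5346 ((464.376220703125, 191.56834411621094), (89.42662048339844, 166.47268676757812), 78.82095336914062)
white 8259 ((449.5662841796875, 352.9056396484375), (63.466670989990234, 118.04792785644531), 89.5729751586914)
```

View pics/w2.png

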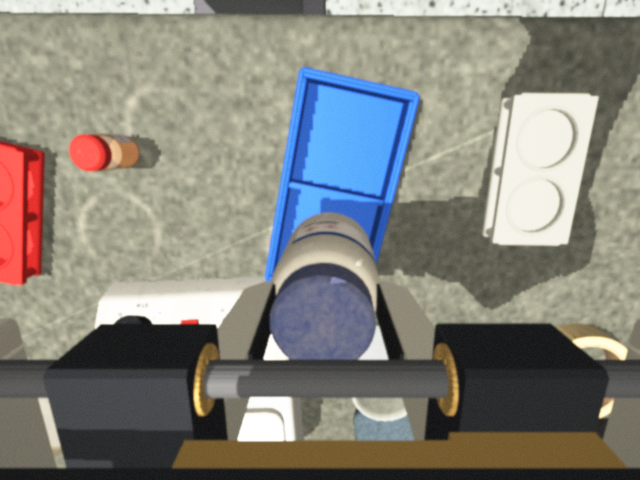

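The bottle is held upright over the far bay, at about (325,300) in the image. The carrier centre re-measures at (0.464, 0.192) and the white rack at (0.449, 0.353). Next I'll lower the bottle, release it and rise.

```bash
python3 -m creep '[{"dx":-0.055,"dy":0,"dz":0.2,"rx":0,"ry":0,"rz":0,"claw":-1},{"dx":0,"dy":0,"dz":0.4,"rx":0,"ry":0,"rz":0,"claw":-1},{"dx":0,"dy":0,"dz":0.35,"rx":0,"ry":0,"rz":0,"claw":-1},{"dx":0,"dy":0,"dz":0.15,"rx":0,"ry":0,"rz":0,"claw":-1},{"dx":0,"dy":0,"dz":0.08,"rx":0,"ry":0,"rz":0,"claw":-1},{"dx":0,"dy":0,"dz":0,"rx":0,"ry":0,"rz":0,"claw":-1}]'; python3 -c "
from rig import state
s=state();print(s['tcp_pos'],s['contact_force'])"
```

```text
time_s: 6.45
tcp_pos: [0.5038, 0.1834, 0.0846]
tcp_rot: [-180.0, 0.0, -179.7]
contact_force: [1.3, -0.9, -2.2]
opening: 0.0498
grasp_force: 27.4
[0.50383054 0.18340679 0.08464595] [ 1.27538419 -0.88094136 -2.18108371]
```

```bash
python3 -m creep '[{"dx":0,"dy":0,"dz":0.03,"rx":0,"ry":0,"rz":0,"claw":-1},{"dx":0,"dy":0,"dz":0,"rx":0,"ry":0,"rz":0,"claw":0.6},{"dx":0,"dy":0,"dz":0,"rx":0,"ry":0,"rz":0,"claw":0.6},{"dx":0,"dy":0,"dz":0,"rx":0,"ry":0,"rz":0,"claw":0.6},{"dx":0,"dy":0,"dz":-0.3,"rx":0,"ry":0,"rz":0,"claw":0.6},{"dx":0,"dy":0,"dz":-0.7,"rx":0,"ry":0,"rz":0,"claw":0.6},{"dx":0,"dy":0,"dz":-0.7,"rx":0,"ry":0,"rz":0,"claw":0.6},{"dx":0,"dy":0,"dz":-0.7,"rx":0,"ry":0,"rz":0,"claw":1},{"dx":0.18,"dy":-0.4,"dz":0,"rx":0,"ry":0,"rz":0,"claw":1},{"dx":0.18,"dy":-0.8,"dz":0,"rx":0,"ry":0,"rz":0,"claw":1},{"dx":0.18,"dy":-0.8,"dz":0,"rx":0,"ry":0,"rz":0,"claw":1},{"dx":0.18,"dy":-0.8,"dz":0,"rx":0,"ry":0,"rz":0,"claw":1}]'
python3 -m creep '[{"dx":0.18,"dy":-0.8,"dz":0,"rx":0,"ry":0,"rz":0,"claw":1},{"dx":0.18,"dy":-0.8,"dz":0,"rx":0,"ry":0,"rz":0,"claw":1},{"dx":0.18,"dy":-0.8,"dz":0,"rx":0,"ry":0,"rz":0,"claw":1},{"dx":0.18,"dy":-0.8,"dz":0,"rx":0,"ry":0,"rz":0,"claw":1},{"dx":0.18,"dy":-0.8,"dz":0,"rx":0,"ry":0,"rz":0,"claw":1},{"dx":0.18,"dy":-0.8,"dz":0,"rx":0,"ry":0,"rz":0,"claw":1},{"dx":0,"dy":-0.15,"dz":0,"rx":0,"ry":0,"rz":0,"claw":1},{"dx":0,"dy":0,"dz":0,"rx":0,"ry":0,"rz":0,"claw":1}]'
python3 - <<'E'
from h import *
print(state()['tcp_pos'])
im,d=viewer.get_image('wrist');cv2.imwrite('pics/w3.png',im[...,::-1]);np.savez('w3.npz',im=im,d=d)
P=cloud('wrist',d);H,S,V=cv2.split(cv2.cvtColor(im,cv2.COLOR_RGB2HSV))
for n,h,c in [('glass',.116,(.412,-.215)),('w1',.051,(.4335,-.3075)),('w2',.051,(.4615,-.402)),('red',.051,(.432,.0143))]:
    m=(abs(P[...,2]-h)<.005)&(d>0)&(np.hypot(P[...,0]-c[0],P[...,1]-c[1])<.035);q=P[m]
    if len(q): print(n,m.sum(),(q.max(0)+q.min(0))/2,np.ptp(q,axis=0))
h=.024;w=((H<8)|(H>172))&(S>120)&(d>0)&(abs(P[...,2]-h)<.007)&(np.hypot(P[...,0]-.482,P[...,1]+.095)<.08);q=P[w]
if len(q): print('redrack',cv2.minAreaRect((q[:,:2]*1000).astype(np.float32)))
im,d=viewer.get_image('top');P=cloud('top',d);m=(abs(P[...,2]-.109)<.008)&(d>0)&(np.hypot(P[...,0]-.503,P[...,1]-.184)<.04);q=P[m];print('plastic',m.sum(),q.mean(0),np.ptp(q,axis=0))
E
```

```text
time_s: 7.95
tcp_pos: [0.4671, 0.0415, 0.2031]
tcp_rot: [-180.0, -0.0, -179.7]
contact_force: [0.9, -0.6, 1.1]
opening: 0.0933
grasp_force: 0.0
time_s: 8.95
tcp_pos: [0.4153, -0.2044, 0.203]
tcp_rot: [180.0, -0.0, -179.7]
contact_force: [0.8, 0.8, -0.8]
opening: 0.0928
grasp_force: 0.0
[ 0.41532277 -0.20440234  0.20302442]
glass 2311 [ 0.41483934 -0.21609533  0.11481763] [0.04050587 0.04068178 0.00712582]
w1 586 [ 0.4353862  -0.30641155  0.04975193] [0.02581595 0.02514182 0.00737227]
w2 559 [ 0.46387088 -0.40045647  0.04955136] [0.02511395 0.02590029 0.00707178]
red 616 [0.43481746 0.0150629  0.05015293] [0.02568379 0.02590486 0.00822949]
redrack ((484.32952880859375, -93.01022338867188), (63.29955291748047, 118.0865249633789), 76.42044067382812)
plastic 254 [0.50206841 0.1830682  0.10878738] [0.0463244  0.04724259 0.01445008]
```

View pics/w3.png

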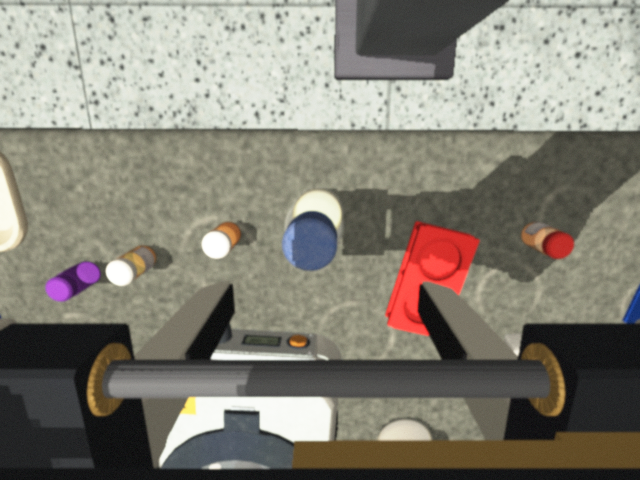

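Wrist view: glass bottle cap at (310,240), w1 at (218,242), w2 at (125,268), purple at (70,280) and red vial at (555,243). The plastic bottle stands in its bay at (0.502, 0.183). Now I'll grip the glass bottle.

```bash
python3 -m creep '[{"dx":0.03,"dy":-0.22,"dz":0.2,"rx":0,"ry":0,"rz":0,"claw":1},{"dx":0,"dy":0,"dz":0.56,"rx":0,"ry":0,"rz":0,"claw":1},{"dx":0,"dy":0,"dz":0.6,"rx":0,"ry":0,"rz":0,"claw":1},{"dx":0,"dy":0,"dz":0.6,"rx":0,"ry":0,"rz":0,"claw":1},{"dx":0,"dy":0,"dz":0.4,"rx":0,"ry":0,"rz":0,"claw":1},{"dx":0,"dy":0,"dz":0,"rx":0,"ry":0,"rz":0,"claw":1},{"dx":0,"dy":0,"dz":0,"rx":0,"ry":0,"rz":0,"claw":-1},{"dx":0,"dy":0,"dz":0,"rx":0,"ry":0,"rz":0,"claw":-1},{"dx":0,"dy":0,"dz":0,"rx":0,"ry":0,"rz":0,"claw":-1},{"dx":0,"dy":0,"dz":0,"rx":0,"ry":0,"rz":0,"claw":-1},{"dx":0,"dy":0,"dz":0,"rx":0,"ry":0,"rz":0,"claw":-1},{"dx":0,"dy":0,"dz":0,"rx":0,"ry":0,"rz":0,"claw":-1}]'
```

```text
time_s: 10.55
tcp_pos: [0.4144, -0.2153, 0.0852]
tcp_rot: [180.0, 0.0, -179.7]
contact_force: [-0.4, 0.3, 2.5]
opening: 0.0413
grasp_force: 30.0
```

```bash
python3 -m creep '[{"dx":0,"dy":0,"dz":-0.15,"rx":0,"ry":0,"rz":0,"claw":-1},{"dx":0,"dy":0,"dz":-0.5,"rx":0,"ry":0,"rz":0,"claw":-1},{"dx":0,"dy":0,"dz":-0.6,"rx":0,"ry":0,"rz":0,"claw":-1},{"dx":0,"dy":0,"dz":-0.5,"rx":0,"ry":0,"rz":0,"claw":-1},{"dx":0,"dy":0,"dz":-0.25,"rx":0,"ry":0,"rz":0,"claw":-1},{"dx":-0.12,"dy":0.3,"dz":0,"rx":0,"ry":0,"rz":0,"claw":-1},{"dx":-0.12,"dy":0.7,"dz":0,"rx":0,"ry":0,"rz":0,"claw":-1},{"dx":-0.12,"dy":0.7,"dz":0,"rx":0,"ry":0,"rz":0,"claw":-1},{"dx":-0.12,"dy":0.7,"dz":0,"rx":0,"ry":0,"rz":0,"claw":-1},{"dx":-0.12,"dy":0.7,"dz":0,"rx":0,"ry":0,"rz":0,"claw":-1},{"dx":-0.12,"dy":0.7,"dz":0,"rx":0,"ry":0,"rz":0,"claw":-1},{"dx":-0.12,"dy":0.4,"dz":0,"rx":0,"ry":0,"rz":0,"claw":-1}]'
```

```text
time_s: 12.05
tcp_pos: [0.4548, -0.0021, 0.184]
tcp_rot: [180.0, -0.1, -179.5]
contact_force: [-1.1, -0.3, -1.4]
opening: 0.0411
grasp_force: 30.0
```

```bash
python3 -m creep '[{"dx":0.1,"dy":0.4,"dz":0,"rx":0,"ry":0,"rz":0,"claw":-1},{"dx":0.1,"dy":0.7,"dz":0,"rx":0,"ry":0,"rz":0,"claw":-1},{"dx":0.15,"dy":0.7,"dz":0,"rx":0,"ry":0,"rz":0,"claw":-1},{"dx":0.15,"dy":0.7,"dz":0,"rx":0,"ry":0,"rz":0,"claw":-1},{"dx":0.1,"dy":0.7,"dz":0,"rx":0,"ry":0,"rz":0,"claw":-1},{"dx":0,"dy":0.55,"dz":0,"rx":0,"ry":0,"rz":0,"claw":-1},{"dx":0,"dy":0.25,"dz":0,"rx":0,"ry":0,"rz":0,"claw":-1},{"dx":0,"dy":0,"dz":0,"rx":0,"ry":0,"rz":0,"claw":-1},{"dx":0,"dy":0,"dz":0,"rx":0,"ry":0,"rz":0,"claw":-1}]'
```

```text
time_s: 13.18
tcp_pos: [0.4239, 0.1935, 0.1848]
tcp_rot: [-179.9, -0.0, -179.7]
contact_force: [-0.2, -1.0, -2.3]
opening: 0.0411
grasp_force: 30.0
```

```bash
python3 -m creep '[{"dx":0,"dy":0.11,"dz":0.1,"rx":0,"ry":0,"rz":0,"claw":-1},{"dx":0,"dy":0,"dz":0.3,"rx":0,"ry":0,"rz":0,"claw":-1},{"dx":0,"dy":0,"dz":0.5,"rx":0,"ry":0,"rz":0,"claw":-1},{"dx":0,"dy":0,"dz":0.5,"rx":0,"ry":0,"rz":0,"claw":-1},{"dx":0,"dy":0,"dz":0.3,"rx":0,"ry":0,"rz":0,"claw":-1},{"dx":0,"dy":0,"dz":0.15,"rx":0,"ry":0,"rz":0,"claw":-1},{"dx":0,"dy":0,"dz":0.08,"rx":0,"ry":0,"rz":0,"claw":-1},{"dx":0,"dy":0,"dz":0,"rx":0,"ry":0,"rz":0,"claw":-1}]'
```

```text
time_s: 14.18
tcp_pos: [0.4245, 0.2003, 0.0892]
tcp_rot: [180.0, 0.1, -179.7]
contact_force: [-0.9, 0.3, -0.9]
opening: 0.0408
grasp_force: 30.0
```

```bash
python3 -m creep '[{"dx":0,"dy":0,"dz":0.02,"rx":0,"ry":0,"rz":0,"claw":-1},{"dx":0,"dy":0,"dz":0,"rx":0,"ry":0,"rz":0,"claw":0.5},{"dx":0,"dy":0,"dz":0,"rx":0,"ry":0,"rz":0,"claw":0.5},{"dx":0,"dy":0,"dz":0,"rx":0,"ry":0,"rz":0,"claw":0.5},{"dx":0,"dy":0,"dz":-0.3,"rx":0,"ry":0,"rz":0,"claw":0.5},{"dx":0,"dy":0,"dz":-0.7,"rx":0,"ry":0,"rz":0,"claw":0.5},{"dx":0,"dy":0,"dz":-0.7,"rx":0,"ry":0,"rz":0,"claw":0.5},{"dx":0,"dy":0,"dz":-0.3,"rx":0,"ry":0,"rz":0,"claw":0.5},{"dx":-0.05,"dy":-0.7,"dz":0,"rx":0,"ry":0,"rz":0,"claw":0.5},{"dx":-0.05,"dy":-0.8,"dz":0,"rx":0,"ry":0,"rz":0,"claw":0.5},{"dx":-0.05,"dy":-0.8,"dz":0,"rx":0,"ry":0,"rz":0,"claw":0.5},{"dx":-0.05,"dy":-0.8,"dz":0,"rx":0,"ry":0,"rz":0,"claw":0.5}]'
python3 -m creep '[{"dx":0,"dy":-0.55,"dz":0,"rx":0,"ry":0,"rz":0,"claw":0.5},{"dx":0,"dy":0,"dz":0,"rx":0,"ry":0,"rz":0,"claw":0.5},{"dx":0,"dy":0,"dz":0,"rx":0,"ry":0,"rz":0,"claw":0.5}]'
python3 - <<'E'
from h import *
print(state()['tcp_pos'])
im,d=viewer.get_image('wrist');P=cloud('wrist',d)
for n,h,c in [('glass',.12,(.4245,.2)),('red',.051,(.432,.0143))]:
    m=(abs(P[...,2]-h)<.005)&(d>0)&(np.hypot(P[...,0]-c[0],P[...,1]-c[1])<.035);q=P[m]
    if len(q): print(n,m.sum(),(q.max(0)+q.min(0))/2,np.ptp(q,axis=0))
im,d=viewer.get_image('top');cv2.imwrite('pics/t2.png',cv2.resize(im[180:320,140:490,::-1],None,fx=2.2,fy=2.2));P=cloud('top',d)
for h,c in((.109,(.503,.184)),(.118,(.4245,.2))):
    m=(abs(P[...,2]-h)<.008)&(d>0)&(np.hypot(P[...,0]-c[0],P[...,1]-c[1])<.035);q=P[m];print(m.sum(),q.mean(0),np.ptp(q,axis=0))
E
```

```text
time_s: 15.68
tcp_pos: [0.4349, 0.044, 0.1877]
tcp_rot: [-180.0, 0.0, -179.7]
contact_force: [0.5, -0.2, 0.4]
opening: 0.0696
grasp_force: 0.0
time_s: 16.05
tcp_pos: [0.4352, 0.0184, 0.1876]
tcp_rot: [180.0, 0.0, -179.7]
contact_force: [-0.0, 0.7, 0.1]
opening: 0.0697
grasp_force: 0.0
[0.43520385 0.01842366 0.18763428]
glass 2878 [0.42442389 0.1974889  0.11883366] [0.04153922 0.04222165 0.00762835]
red 656 [0.43458971 0.01489055 0.04961487] [0.02518898 0.02469924 0.00671798]
255 [0.50234071 0.1829852  0.10887751] [0.04644907 0.04670668 0.01545329]
208 [0.4213669  0.19603222 0.11834147] [0.04163987 0.03918146 0.01563728]
```

View pics/t2.png

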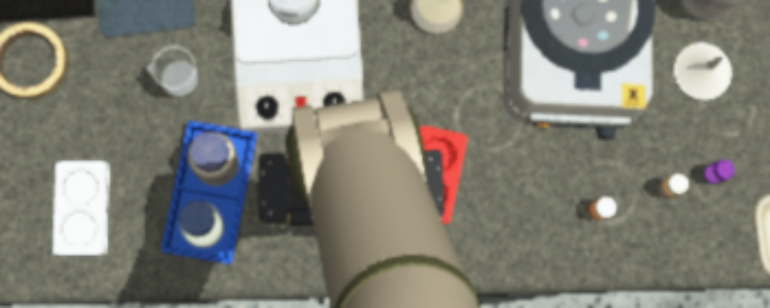

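Both bottles stand in the carrier, with caps at (212,152) and (200,222) in the crop. Now I'll grip the red-cap vial.

```bash
python3 -m creep '[{"dx":0.02,"dy":-0.07,"dz":0.3,"rx":0,"ry":0,"rz":0,"claw":0.5},{"dx":0,"dy":0,"dz":0.7,"rx":0,"ry":0,"rz":0,"claw":0.5},{"dx":0,"dy":0,"dz":0.7,"rx":0,"ry":0,"rz":0,"claw":0.5},{"dx":0,"dy":0,"dz":0.7,"rx":0,"ry":0,"rz":0,"claw":0.5},{"dx":0,"dy":0,"dz":0.55,"rx":0,"ry":0,"rz":0,"claw":0.5},{"dx":0,"dy":0,"dz":0.3,"rx":0,"ry":0,"rz":0,"claw":0.5},{"dx":0,"dy":0,"dz":0,"rx":0,"ry":0,"rz":0,"claw":0.5},{"dx":0,"dy":0,"dz":0,"rx":0,"ry":0,"rz":0,"claw":-1},{"dx":0,"dy":0,"dz":0,"rx":0,"ry":0,"rz":0,"claw":-1},{"dx":0,"dy":0,"dz":0,"rx":0,"ry":0,"rz":0,"claw":-1},{"dx":0,"dy":0,"dz":0,"rx":0,"ry":0,"rz":0,"claw":-1},{"dx":0,"dy":0,"dz":0,"rx":0,"ry":0,"rz":0,"claw":-1}]'
```

```text
time_s: 17.65
tcp_pos: [0.4343, 0.0142, 0.0253]
tcp_rot: [180.0, 0.0, -179.7]
contact_force: [-0.2, -1.0, 1.8]
opening: 0.0256
grasp_force: 29.9
```

```bash
python3 -m creep '[{"dx":0,"dy":0,"dz":-0.2,"rx":0,"ry":0,"rz":0,"claw":-1},{"dx":0,"dy":0,"dz":-0.5,"rx":0,"ry":0,"rz":0,"claw":-1},{"dx":0,"dy":0,"dz":-0.5,"rx":0,"ry":0,"rz":0,"claw":-1},{"dx":-0.1,"dy":-0.3,"dz":0,"rx":0,"ry":0,"rz":0,"claw":-1},{"dx":-0.1,"dy":-0.5,"dz":0,"rx":0,"ry":0,"rz":0,"claw":-1},{"dx":-0.1,"dy":-0.5,"dz":0,"rx":0,"ry":0,"rz":0,"claw":-1},{"dx":-0.1,"dy":-0.5,"dz":0,"rx":0,"ry":0,"rz":0,"claw":-1},{"dx":-0.07,"dy":-0.24,"dz":0,"rx":0,"ry":0,"rz":0,"claw":-1},{"dx":0,"dy":0,"dz":0,"rx":0,"ry":0,"rz":0,"claw":-1},{"dx":0,"dy":0,"dz":0,"rx":0,"ry":0,"rz":0,"claw":-1}]'
python3 - <<'E'
from h import *
print(state()['tcp_pos'])
im,d=viewer.get_image('wrist');cv2.imwrite('pics/w5.png',im[...,::-1])
E
```

```text
time_s: 18.9
tcp_pos: [0.458, -0.0867, 0.0852]
tcp_rot: [180.0, -0.0, -179.6]
contact_force: [-0.3, 0.5, 0.2]
opening: 0.0259
grasp_force: 29.9
[ 0.45803215 -0.08674986  0.08522382]
```

View pics/w5.png

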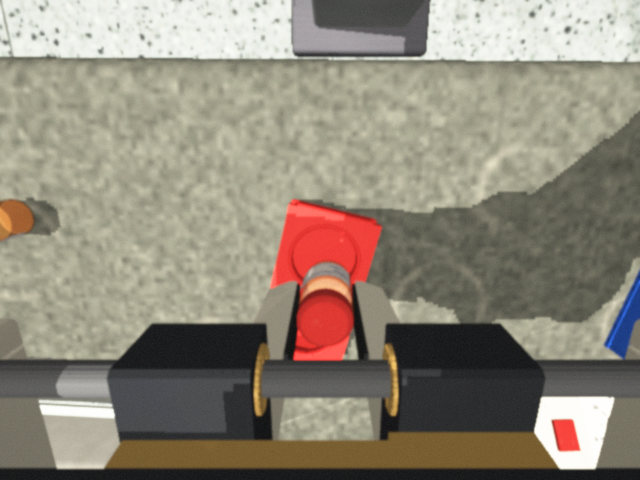

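The red vial hangs upright with its cap at (326,318), in line with the near well at (324,252). Next I'll lower it and release.

```bash
python3 -m creep '[{"dx":0,"dy":-0.025,"dz":0.2,"rx":0,"ry":0,"rz":0,"claw":-1},{"dx":0,"dy":0,"dz":0.4,"rx":0,"ry":0,"rz":0,"claw":-1},{"dx":0,"dy":0,"dz":0.3,"rx":0,"ry":0,"rz":0,"claw":-1},{"dx":0,"dy":0,"dz":0.12,"rx":0,"ry":0,"rz":0,"claw":-1},{"dx":0,"dy":0,"dz":0.06,"rx":0,"ry":0,"rz":0,"claw":-1},{"dx":0,"dy":0,"dz":0,"rx":0,"ry":0,"rz":0,"claw":-1}]'
```

```text
time_s: 19.7
tcp_pos: [0.4582, -0.0886, 0.0313]
tcp_rot: [180.0, 0.0, -179.6]
contact_force: [0.5, -0.7, -0.1]
opening: 0.0259
grasp_force: 29.9
```

```bash
python3 -m creep '[{"dx":0,"dy":0,"dz":0,"rx":0,"ry":0,"rz":0,"claw":0.3},{"dx":0,"dy":0,"dz":0,"rx":0,"ry":0,"rz":0,"claw":0.3},{"dx":0,"dy":0,"dz":0,"rx":0,"ry":0,"rz":0,"claw":0.3},{"dx":0,"dy":0,"dz":-0.4,"rx":0,"ry":0,"rz":0,"claw":0.3},{"dx":0,"dy":0,"dz":-0.7,"rx":0,"ry":0,"rz":0,"claw":0.5},{"dx":0,"dy":0,"dz":-0.7,"rx":0,"ry":0,"rz":0,"claw":0.5},{"dx":0,"dy":0,"dz":-0.3,"rx":0,"ry":0,"rz":0,"claw":0.5},{"dx":0.08,"dy":-0.7,"dz":0,"rx":0,"ry":0,"rz":0,"claw":0.5},{"dx":0.08,"dy":-0.8,"dz":0,"rx":0,"ry":0,"rz":0,"claw":0.5},{"dx":0.08,"dy":-0.8,"dz":0,"rx":0,"ry":0,"rz":0,"claw":0.5},{"dx":0.08,"dy":-0.8,"dz":0,"rx":0,"ry":0,"rz":0,"claw":0.5},{"dx":0.08,"dy":-0.8,"dz":0,"rx":0,"ry":0,"rz":0,"claw":0.5}]'
python3 -m creep '[{"dx":0.07,"dy":-0.5,"dz":0,"rx":0,"ry":0,"rz":0,"claw":0.5},{"dx":0,"dy":0,"dz":0,"rx":0,"ry":0,"rz":0,"claw":0.5},{"dx":0,"dy":0,"dz":0,"rx":0,"ry":0,"rz":0,"claw":0.5}]'
python3 - <<'E'
from h import *
print(state()['tcp_pos'])
im,d=viewer.get_image('wrist');P=cloud('wrist',d)
for n,h,c in [('red',.057,(.458,-.0885)),('w1',.051,(.4345,-.307)),('w2',.051,(.4625,-.401))]:
    m=(abs(P[...,2]-h)<.005)&(d>0)&(np.hypot(P[...,0]-c[0],P[...,1]-c[1])<.03);q=P[m]
    if len(q): print(n,m.sum(),(q.max(0)+q.min(0))/2,np.ptp(q,axis=0))
im,d=viewer.get_image('top');P=cloud('top',d)
m=(abs(P[...,2]-.056)<.006)&(d>0)&(np.hypot(P[...,0]-.458,P[...,1]+.0885)<.03);q=P[m];print('red top',m.sum(),q.mean(0) if len(q) else '')
E
```

```text
time_s: 21.2
tcp_pos: [0.439, -0.2853, 0.1362]
tcp_rot: [180.0, 0.0, -179.7]
contact_force: [0.3, 0.0, 0.5]
opening: 0.0699
grasp_force: 0.0
time_s: 21.58
tcp_pos: [0.436, -0.3081, 0.1361]
tcp_rot: [180.0, -0.0, -179.7]
contact_force: [0.1, -0.4, 0.6]
opening: 0.0699
grasp_force: 0.0
[ 0.43596569 -0.30814639  0.13605164]
red 974 [ 0.45835534 -0.08918557  0.05585783] [0.02516043 0.0257936  0.00768321]
w1 914 [ 0.43488326 -0.30703594  0.04979227] [0.0248908  0.02454495 0.00716079]
w2 868 [ 0.46332666 -0.40135986  0.04963979] [0.02547071 0.02545437 0.00701978]
red top 65 [ 0.45567881 -0.08990514  0.05506887]
```

The red vial stands in its well at (0.458, -0.089) with its cap top at 0.057. Now w1.

```bash
python3 -m creep '[{"dx":0.03,"dy":0.02,"dz":0.4,"rx":0,"ry":0,"rz":0,"claw":0.5},{"dx":0,"dy":0,"dz":0.7,"rx":0,"ry":0,"rz":0,"claw":0.5},{"dx":0,"dy":0,"dz":0.7,"rx":0,"ry":0,"rz":0,"claw":0.5},{"dx":0,"dy":0,"dz":0.42,"rx":0,"ry":0,"rz":0,"claw":0.5},{"dx":0,"dy":0,"dz":0,"rx":0,"ry":0,"rz":0,"claw":0.5},{"dx":0,"dy":0,"dz":0,"rx":0,"ry":0,"rz":0,"claw":-1},{"dx":0,"dy":0,"dz":0,"rx":0,"ry":0,"rz":0,"claw":-1},{"dx":0,"dy":0,"dz":0,"rx":0,"ry":0,"rz":0,"claw":-1},{"dx":0,"dy":0,"dz":0,"rx":0,"ry":0,"rz":0,"claw":-1},{"dx":0,"dy":0,"dz":0,"rx":0,"ry":0,"rz":0,"claw":-1}]'
```

```text
time_s: 22.92
tcp_pos: [0.4345, -0.3081, 0.0253]
tcp_rot: [-180.0, 0.0, -179.7]
contact_force: [0.7, -0.0, 2.3]
opening: 0.0256
grasp_force: 30.0
```

```bash
python3 -m creep '[{"dx":0,"dy":0,"dz":-0.3,"rx":0,"ry":0,"rz":0,"claw":-1},{"dx":0,"dy":0,"dz":-0.8,"rx":0,"ry":0,"rz":0,"claw":-1},{"dx":0,"dy":0,"dz":-0.8,"rx":0,"ry":0,"rz":0,"claw":-1},{"dx":0,"dy":0,"dz":-0.8,"rx":0,"ry":0,"rz":0,"claw":-1},{"dx":0,"dy":0,"dz":-0.5,"rx":0,"ry":0,"rz":0,"claw":-1},{"dx":-0.1,"dy":0.4,"dz":0,"rx":0,"ry":0,"rz":0,"claw":-1},{"dx":-0.1,"dy":0.8,"dz":0,"rx":0,"ry":0,"rz":0,"claw":-1},{"dx":-0.1,"dy":0.9,"dz":0,"rx":0,"ry":0,"rz":0,"claw":-1},{"dx":-0.1,"dy":0.9,"dz":0,"rx":0,"ry":0,"rz":0,"claw":-1},{"dx":-0.1,"dy":0.9,"dz":0,"rx":0,"ry":0,"rz":0,"claw":-1},{"dx":-0.1,"dy":0.9,"dz":0,"rx":0,"ry":0,"rz":0,"claw":-1},{"dx":-0.1,"dy":0.9,"dz":0,"rx":0,"ry":0,"rz":0,"claw":-1}]'
python3 -m creep '[{"dx":0,"dy":0.9,"dz":0,"rx":0,"ry":0,"rz":0,"claw":-1},{"dx":0,"dy":0.9,"dz":0,"rx":0,"ry":0,"rz":0,"claw":-1},{"dx":0,"dy":0.9,"dz":0,"rx":0,"ry":0,"rz":0,"claw":-1},{"dx":0,"dy":0.9,"dz":0,"rx":0,"ry":0,"rz":0,"claw":-1},{"dx":0,"dy":0.9,"dz":0,"rx":0,"ry":0,"rz":0,"claw":-1},{"dx":0,"dy":0.9,"dz":0,"rx":0,"ry":0,"rz":0,"claw":-1},{"dx":0,"dy":0.8,"dz":0,"rx":0,"ry":0,"rz":0,"claw":-1},{"dx":0,"dy":0.6,"dz":0,"rx":0,"ry":0,"rz":0,"claw":-1},{"dx":0,"dy":0.4,"dz":0,"rx":0,"ry":0,"rz":0,"claw":-1},{"dx":0,"dy":0,"dz":0,"rx":0,"ry":0,"rz":0,"claw":-1},{"dx":0,"dy":0,"dz":0,"rx":0,"ry":0,"rz":0,"claw":-1}]'
```

```text
time_s: 24.42
tcp_pos: [0.4678, -0.0215, 0.1861]
tcp_rot: [-180.0, 0.1, -179.7]
contact_force: [-0.1, -0.5, -1.1]
opening: 0.0257
grasp_force: 30.0
time_s: 25.8
tcp_pos: [0.4659, 0.3356, 0.1852]
tcp_rot: [-179.9, -0.0, -179.7]
contact_force: [0.7, 0.1, -0.5]
opening: 0.0257
grasp_force: 30.0
```

```bash
python3 -m creep '[{"dx":-0.16,"dy":0.34,"dz":0,"rx":0,"ry":0,"rz":0,"claw":-1},{"dx":0,"dy":0,"dz":0.4,"rx":0,"ry":0,"rz":0,"claw":-1},{"dx":0,"dy":0,"dz":0.7,"rx":0,"ry":0,"rz":0,"claw":-1},{"dx":0,"dy":0,"dz":0.6,"rx":0,"ry":0,"rz":0,"claw":-1},{"dx":0,"dy":0,"dz":0.3,"rx":0,"ry":0,"rz":0,"claw":-1},{"dx":0,"dy":0,"dz":0,"rx":0,"ry":0,"rz":0,"claw":-1},{"dx":0,"dy":0,"dz":0,"rx":0,"ry":0,"rz":0,"claw":-1}]'
python3 - <<'E'
from h import *
print(state()['tcp_pos'])
im,d=viewer.get_image('wrist');cv2.imwrite('pics/w6.png',im[...,::-1]);P=cloud('wrist',d)
w=(d>0)&(abs(P[...,2]-.024)<.005)&(abs(P[...,0]-.448)<.075)&(abs(P[...,1]-.353)<.045);q=P[w];print(len(q),q.min(0),q.max(0))
E
```

```text
time_s: 26.68
tcp_pos: [0.4744, 0.3546, 0.086]
tcp_rot: [180.0, 0.1, -179.7]
contact_force: [0.3, 0.3, -0.1]
opening: 0.0257
grasp_force: 30.0
[0.47436943 0.35464606 0.0860365 ]
8689 [0.38998939 0.3225854  0.01900904] [0.49856823 0.38519058 0.02742704]
```

View pics/w6.png

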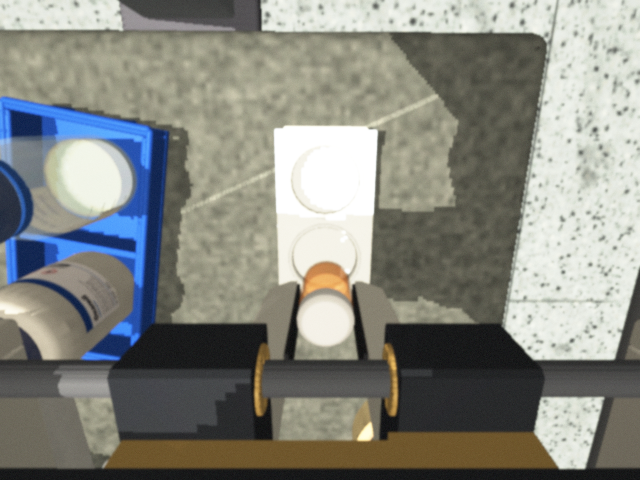

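The vial's cap at (326,318) is centred over the far well at (323,258). The rack edges give its centre as (0.447, 0.354), so I'll lower and release.

```bash
python3 -m creep '[{"dx":0.015,"dy":-0.015,"dz":0.2,"rx":0,"ry":0,"rz":0,"claw":-1},{"dx":0,"dy":0,"dz":0.4,"rx":0,"ry":0,"rz":0,"claw":-1},{"dx":0,"dy":0,"dz":0.3,"rx":0,"ry":0,"rz":0,"claw":-1},{"dx":0,"dy":0,"dz":0.14,"rx":0,"ry":0,"rz":0,"claw":-1},{"dx":0,"dy":0,"dz":0.05,"rx":0,"ry":0,"rz":0,"claw":-1},{"dx":0,"dy":0,"dz":0,"rx":0,"ry":0,"rz":0,"claw":-1}]'
```

```text
time_s: 27.48
tcp_pos: [0.4729, 0.3533, 0.0313]
tcp_rot: [-180.0, 0.0, -179.7]
contact_force: [-1.4, -2.1, 5.1]
opening: 0.0258
grasp_force: 30.0
```

```bash
python3 -m creep '[{"dx":0,"dy":0,"dz":0,"rx":0,"ry":0,"rz":0,"claw":0.3},{"dx":0,"dy":0,"dz":0,"rx":0,"ry":0,"rz":0,"claw":0.3},{"dx":0,"dy":0,"dz":0,"rx":0,"ry":0,"rz":0,"claw":0.3},{"dx":0,"dy":0,"dz":-0.4,"rx":0,"ry":0,"rz":0,"claw":0.3},{"dx":0,"dy":0,"dz":-0.8,"rx":0,"ry":0,"rz":0,"claw":0.3},{"dx":0,"dy":0,"dz":-0.8,"rx":0,"ry":0,"rz":0,"claw":0.3},{"dx":0,"dy":0,"dz":-0.8,"rx":0,"ry":0,"rz":0,"claw":0.3},{"dx":0,"dy":0,"dz":-0.3,"rx":0,"ry":0,"rz":0,"claw":0.3},{"dx":0,"dy":-0.5,"dz":0,"rx":0,"ry":0,"rz":0,"claw":0.3},{"dx":0,"dy":-0.9,"dz":0,"rx":0,"ry":0,"rz":0,"claw":0.3},{"dx":0,"dy":-0.9,"dz":0,"rx":0,"ry":0,"rz":0,"claw":0.3},{"dx":0,"dy":-0.9,"dz":0,"rx":0,"ry":0,"rz":0,"claw":0.3}]'
python3 -m creep '[{"dx":0.02,"dy":-0.9,"dz":0,"rx":0,"ry":0,"rz":0,"claw":0.5},{"dx":0.02,"dy":-0.9,"dz":0,"rx":0,"ry":0,"rz":0,"claw":0.5},{"dx":0.02,"dy":-0.9,"dz":0,"rx":0,"ry":0,"rz":0,"claw":0.5},{"dx":0.02,"dy":-0.9,"dz":0,"rx":0,"ry":0,"rz":0,"claw":0.5},{"dx":0.02,"dy":-0.9,"dz":0,"rx":0,"ry":0,"rz":0,"claw":0.5},{"dx":0.02,"dy":-0.9,"dz":0,"rx":0,"ry":0,"rz":0,"claw":0.5},{"dx":0.02,"dy":-0.9,"dz":0,"rx":0,"ry":0,"rz":0,"claw":0.5},{"dx":0.02,"dy":-0.9,"dz":0,"rx":0,"ry":0,"rz":0,"claw":0.5},{"dx":0.02,"dy":-0.9,"dz":0,"rx":0,"ry":0,"rz":0,"claw":0.5},{"dx":0,"dy":-0.9,"dz":0,"rx":0,"ry":0,"rz":0,"claw":0.5},{"dx":0,"dy":-0.9,"dz":0,"rx":0,"ry":0,"rz":0,"claw":0.5},{"dx":0,"dy":-0.9,"dz":0,"rx":0,"ry":0,"rz":0,"claw":0.5}]'
python3 -m creep '[{"dx":0,"dy":-0.5,"dz":0,"rx":0,"ry":0,"rz":0,"claw":0.5},{"dx":0,"dy":0,"dz":0,"rx":0,"ry":0,"rz":0,"claw":0.5},{"dx":0,"dy":0,"dz":0,"rx":0,"ry":0,"rz":0,"claw":0.5}]'
python3 - <<'E'
from h import *
print(state()['tcp_pos'],state()['joint_pos'])
im,d=viewer.get_image('wrist');P=cloud('wrist',d)
for n,h,c in [('w2',.051,(.4625,-.401)),('purple',.051,(.478,-.4635))]:
    m=(abs(P[...,2]-h)<.005)&(d>0)&(np.hypot(P[...,0]-c[0],P[...,1]-c[1])<.03);q=P[m]
    if len(q): print(n,m.sum(),(q.max(0)+q.min(0))/2,np.ptp(q,axis=0))
im,d=viewer.get_image('top');P=cloud('top',d)
m=(abs(P[...,2]-.056)<.006)&(d>0)&(np.hypot(P[...,0]-.473,P[...,1]-.353)<.03);q=P[m];print('w1 top',m.sum(),q.mean(0) if len(q) else '')
E
```

```text
time_s: 28.98
tcp_pos: [0.4726, 0.1899, 0.1839]
tcp_rot: [-179.9, -0.2, -179.7]
contact_force: [1.4, -0.9, 1.0]
opening: 0.0604
grasp_force: 0.0
time_s: 30.48
tcp_pos: [0.4653, -0.3484, 0.1837]
tcp_rot: [179.9, -0.2, -179.7]
contact_force: [0.8, 0.5, -0.1]
opening: 0.07
grasp_force: 0.0
time_s: 30.85
tcp_pos: [0.4678, -0.3699, 0.185]
tcp_rot: [179.9, -0.1, -179.6]
contact_force: [0.7, -0.1, 0.7]
opening: 0.0699
grasp_force: 0.0
[ 0.4678158  -0.36985733  0.18503939] [ 38.02897068  27.95218736  -7.3604347  110.44496062   5.0809693
  42.00183972 118.13278159]
w2 681 [ 0.46385437 -0.40169061  0.04989788] [0.02568728 0.02527702 0.00763752]
purple 660 [ 0.48105026 -0.46310249  0.0499416 ] [0.02527303 0.02535117 0.00758897]
w1 top 67 [0.47031006 0.3512101  0.05558259]
```

w1 is in its well (cap top 0.057). w2 is at (0.463, -0.4015), with the purple decoy 64 mm beyond it, so I'll narrow the opening to about 46 mm before going down.

```bash
python3 -m creep '[{"dx":0.06,"dy":-0.33,"dz":0,"rx":0,"ry":0,"rz":0,"claw":0},{"dx":0.06,"dy":-0.3,"dz":0,"rx":0,"ry":0,"rz":0,"claw":0},{"dx":0,"dy":0,"dz":0.4,"rx":0,"ry":0,"rz":0,"claw":0},{"dx":0,"dy":0,"dz":0.6,"rx":0,"ry":0,"rz":0,"claw":0},{"dx":0,"dy":0,"dz":0.6,"rx":0,"ry":0,"rz":0,"claw":0},{"dx":0,"dy":0,"dz":0.3,"rx":0,"ry":0,"rz":0,"claw":0},{"dx":0,"dy":0,"dz":0,"rx":0,"ry":0,"rz":0,"claw":0},{"dx":0,"dy":0,"dz":0,"rx":0,"ry":0,"rz":0,"claw":0}]'
```

```text
time_s: 31.95
tcp_pos: [0.4627, -0.4037, 0.0915]
tcp_rot: [-180.0, 0.1, -179.7]
contact_force: [-0.2, -1.2, -0.3]
opening: 0.0465
grasp_force: 0.0
```

```bash
python3 -m creep '[{"dx":0,"dy":0.045,"dz":0.1,"rx":0,"ry":0,"rz":0,"claw":0},{"dx":0,"dy":0,"dz":0.5,"rx":0,"ry":0,"rz":0,"claw":0},{"dx":0,"dy":0,"dz":0.5,"rx":0,"ry":0,"rz":0,"claw":0},{"dx":0,"dy":0,"dz":0.23,"rx":0,"ry":0,"rz":0,"claw":0},{"dx":0,"dy":0,"dz":0,"rx":0,"ry":0,"rz":0,"claw":0},{"dx":0,"dy":0,"dz":0,"rx":0,"ry":0,"rz":0,"claw":-1},{"dx":0,"dy":0,"dz":0,"rx":0,"ry":0,"rz":0,"claw":-1},{"dx":0,"dy":0,"dz":0,"rx":0,"ry":0,"rz":0,"claw":-1},{"dx":0,"dy":0,"dz":0,"rx":0,"ry":0,"rz":0,"claw":-1}]'
```

```text
time_s: 33.08
tcp_pos: [0.4626, -0.4012, 0.0248]
tcp_rot: [-180.0, 0.1, -179.7]
contact_force: [-0.1, 0.2, 5.7]
opening: 0.0258
grasp_force: 30.0
```

```bash
python3 -m creep '[{"dx":0,"dy":0,"dz":-0.3,"rx":0,"ry":0,"rz":0,"claw":-1},{"dx":0,"dy":0,"dz":-0.8,"rx":0,"ry":0,"rz":0,"claw":-1},{"dx":0,"dy":0,"dz":-0.8,"rx":0,"ry":0,"rz":0,"claw":-1},{"dx":0,"dy":0,"dz":-0.8,"rx":0,"ry":0,"rz":0,"claw":-1},{"dx":0,"dy":0,"dz":-0.5,"rx":0,"ry":0,"rz":0,"claw":-1},{"dx":0,"dy":0.4,"dz":0,"rx":0,"ry":0,"rz":0,"claw":-1},{"dx":0,"dy":0.8,"dz":0,"rx":0,"ry":0,"rz":0,"claw":-1},{"dx":0,"dy":0.9,"dz":0,"rx":0,"ry":0,"rz":0,"claw":-1},{"dx":0,"dy":0.9,"dz":0,"rx":0,"ry":0,"rz":0,"claw":-1},{"dx":0,"dy":0.9,"dz":0,"rx":0,"ry":0,"rz":0,"claw":-1},{"dx":0,"dy":0.9,"dz":0,"rx":0,"ry":0,"rz":0,"claw":-1},{"dx":0,"dy":0.9,"dz":0,"rx":0,"ry":0,"rz":0,"claw":-1}]'
python3 -m creep '[{"dx":0,"dy":0.9,"dz":0,"rx":0,"ry":0,"rz":0,"claw":-1},{"dx":0,"dy":0.9,"dz":0,"rx":0,"ry":0,"rz":0,"claw":-1},{"dx":0,"dy":0.9,"dz":0,"rx":0,"ry":0,"rz":0,"claw":-1},{"dx":0,"dy":0.9,"dz":0,"rx":0,"ry":0,"rz":0,"claw":-1},{"dx":0,"dy":0.9,"dz":0,"rx":0,"ry":0,"rz":0,"claw":-1},{"dx":0.15,"dy":0.9,"dz":0,"rx":0,"ry":0,"rz":0,"claw":-1},{"dx":0.15,"dy":0.9,"dz":0,"rx":0,"ry":0,"rz":0,"claw":-1},{"dx":0.15,"dy":0.9,"dz":0,"rx":0,"ry":0,"rz":0,"claw":-1},{"dx":0.15,"dy":0.9,"dz":0,"rx":0,"ry":0,"rz":0,"claw":-1},{"dx":0.15,"dy":0.7,"dz":0,"rx":0,"ry":0,"rz":0,"claw":-1},{"dx":0,"dy":0.4,"dz":0,"rx":0,"ry":0,"rz":0,"claw":-1},{"dx":0,"dy":0,"dz":0,"rx":0,"ry":0,"rz":0,"claw":-1}]'
```

```text
time_s: 34.58
tcp_pos: [0.4592, -0.1133, 0.1835]
tcp_rot: [180.0, -0.1, -179.6]
contact_force: [-0.1, 0.7, 0.2]
opening: 0.0258
grasp_force: 30.0
time_s: 36.08
tcp_pos: [0.4198, 0.3446, 0.1836]
tcp_rot: [-180.0, -0.0, -179.6]
contact_force: [0.5, -0.4, -0.1]
opening: 0.026
grasp_force: 30.0
```

```bash
python3 -m creep '[{"dx":-0.02,"dy":0.18,"dz":0,"rx":0,"ry":0,"rz":0,"claw":-1},{"dx":0,"dy":0,"dz":0.4,"rx":0,"ry":0,"rz":0,"claw":-1},{"dx":0,"dy":0,"dz":0.7,"rx":0,"ry":0,"rz":0,"claw":-1},{"dx":0,"dy":0,"dz":0.6,"rx":0,"ry":0,"rz":0,"claw":-1},{"dx":0,"dy":0,"dz":0.3,"rx":0,"ry":0,"rz":0,"claw":-1},{"dx":0,"dy":0,"dz":0,"rx":0,"ry":0,"rz":0,"claw":-1},{"dx":0,"dy":0,"dz":0,"rx":0,"ry":0,"rz":0,"claw":-1}]'
python3 - <<'E'
from h import *
print(state()['tcp_pos'])
im,d=viewer.get_image('wrist');cv2.imwrite('pics/w7.png',im[...,::-1])
E
```

```text
time_s: 36.95
tcp_pos: [0.422, 0.353, 0.085]
tcp_rot: [180.0, 0.1, -179.7]
contact_force: [-0.0, 0.7, -0.0]
opening: 0.0257
grasp_force: 30.0
[0.42202969 0.35301377 0.08496863]
```

View pics/w7.png

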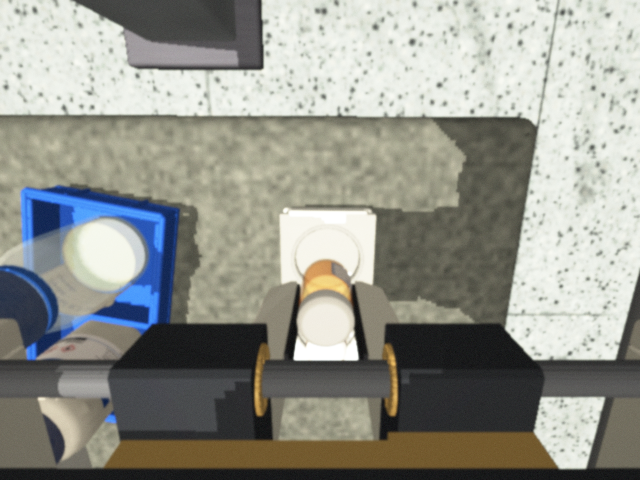

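The vial's cap at (326,318) is aligned with the near well at (326,253). I'll lower it, release and rise clear.

```bash
python3 -m creep '[{"dx":0.015,"dy":0,"dz":0.2,"rx":0,"ry":0,"rz":0,"claw":-1},{"dx":0,"dy":0,"dz":0.4,"rx":0,"ry":0,"rz":0,"claw":-1},{"dx":0,"dy":0,"dz":0.3,"rx":0,"ry":0,"rz":0,"claw":-1},{"dx":0,"dy":0,"dz":0.14,"rx":0,"ry":0,"rz":0,"claw":-1},{"dx":0,"dy":0,"dz":0.03,"rx":0,"ry":0,"rz":0,"claw":-1},{"dx":0,"dy":0,"dz":0,"rx":0,"ry":0,"rz":0,"claw":-1}]'; python3 -m creep '[{"dx":0,"dy":0,"dz":0,"rx":0,"ry":0,"rz":0,"claw":0.3},{"dx":0,"dy":0,"dz":0,"rx":0,"ry":0,"rz":0,"claw":0.3},{"dx":0,"dy":0,"dz":0,"rx":0,"ry":0,"rz":0,"claw":0.3},{"dx":0,"dy":0,"dz":-0.4,"rx":0,"ry":0,"rz":0,"claw":0.3},{"dx":0,"dy":0,"dz":-0.8,"rx":0,"ry":0,"rz":0,"claw":0.3},{"dx":0,"dy":0,"dz":-0.8,"rx":0,"ry":0,"rz":0,"claw":0.3},{"dx":0,"dy":0.6,"dz":-0.8,"rx":0,"ry":0,"rz":0,"claw":0.3},{"dx":0,"dy":0.8,"dz":-0.3,"rx":0,"ry":0,"rz":0,"claw":0.3},{"dx":0,"dy":0.8,"dz":0,"rx":0,"ry":0,"rz":0,"claw":0.3},{"dx":0,"dy":0.8,"dz":0,"rx":0,"ry":0,"rz":0,"claw":0.3},{"dx":0,"dy":0.8,"dz":0,"rx":0,"ry":0,"rz":0,"claw":0.3},{"dx":0,"dy":0,"dz":0,"rx":0,"ry":0,"rz":0,"claw":0.3}]'
python3 - <<'E'
from h import *
im,d=viewer.get_image('top');cv2.imwrite('pics/t3.png',cv2.resize(im[150:320,140:490,::-1],None,fx=2.2,fy=2.2));P=cloud('top',d)
for n,h,c in(('plastic',.109,(.503,.184)),('glass',.118,(.4245,.2)),('red',.056,(.458,-.0885)),('w1',.056,(.473,.353)),('w2',.056,(.421,.353))):
    m=(abs(P[...,2]-h)<.006)&(d>0)&(np.hypot(P[...,0]-c[0],P[...,1]-c[1])<.03);q=P[m];print(n,m.sum(),q.mean(0) if len(q) else '')
E
```

```text
time_s: 37.75
tcp_pos: [0.4207, 0.3527, 0.0308]
tcp_rot: [-180.0, 0.0, -179.7]
contact_force: [-1.3, -0.9, 2.7]
opening: 0.0257
grasp_force: 30.0
time_s: 39.25
tcp_pos: [0.4181, 0.5461, 0.185]
tcp_rot: [179.9, -0.0, -179.5]
contact_force: [0.0, -0.7, 0.1]
opening: 0.0606
grasp_force: 0.0
plastic 240 [0.50245861 0.18303818 0.10913237]
glass 198 [0.42188422 0.19598412 0.11851634]
red 64 [ 0.45592508 -0.09000793  0.05629964]
w1 66 [0.47045297 0.35159617 0.05542743]
w2 72 [0.41820103 0.34912185 0.05553647]
```

View pics/t3.png

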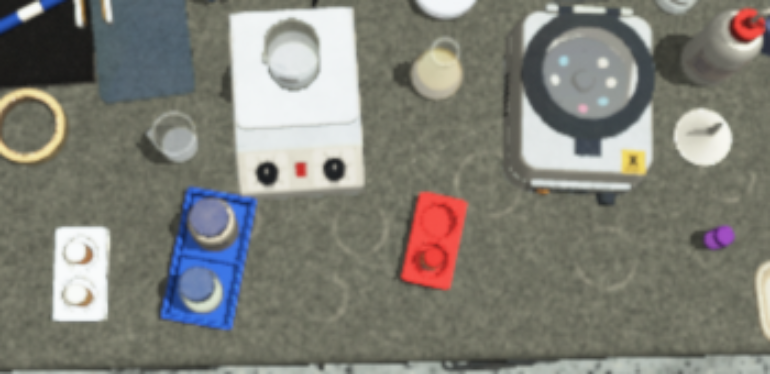

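All five stand upright and centred: white caps at (78,250) and (78,292), bottles at (212,220) and (198,287), red vial at (432,258). The beaker and flask are untouched and the arm is clear, so I'm handing in.

```bash
python3 -c "
from rig import workorder
print(workorder.job_done())"
```

```text
the job is handed in; nothing more can be done
None
```

The job is handed in at about 39 s: both white-capped vials are in the white rack, the red-capped vial is in the red rack and both bottles are in the blue carrier, all upright and centred by the last camera check, with the beaker and flask untouched; no verdict was shown.

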